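# Unstack the wet-moulding formers into their frame boards

## Robot

A 6-joint arm with a two-finger parallel gripper is mounted at the origin on the work surface. World frame = base frame: x ahead of the robot, y to its left, z up, the work surface at z = 0. Lengths are in mm, angles in degrees, forces in N, time in s.
With the tool pointing down it reaches from about 350 to 850 mm from the base axis. Payload 8.1 kg.
Tool frame: the origin (TCP) lies at the very end of the fingers, on their centre line; the grasp point (between the pads) lies r.tcp_to_grasp behind it (r.tcp_to_grasp is the distance from the TCP to the grasp point, in mm); z points along the fingers, y is the line along which they close (so a half turn about z gives the same grasp; the last joint's range is limited). The gripper opens to 85 mm and grips with 20 to 120 N. Pads are 22 mm wide; open, the fingers measure 114 mm over their backs; the gripper's body (76 mm by 85 mm) begins 54 mm behind the grasp point. The pads swing forward as they close: fully open they stand 13 mm farther back than shut.
Start: joints at [69.935, 7.471, 85.268, -0, 87.261, -4.893], TCP at [157.007, 579.097, 198.892] pointing down, gripper open.
Joint ranges: [-169.43, 169.43], [-51.17, 129.36], [1.28, 143.12], [-76.62, 256.62], [0, 156.53], [-152.29, 152.29]. Speed limits (degrees/s): [136.94, 136.94, 159.86, 180, 180, 180].

## Interface

Orientations are given as [roll, pitch, yaw] about the fixed x, y, z axes, in that order (R = Rz(yaw) Ry(pitch) Rx(roll)).
In Python, from bench import r gives the robot as it stands.
- The arm moves only by the shell command python3 -m handwheel 'ROWS' [OPENING] [FORCE]. ROWS is JSON, a list of rows, each a list of 4 numbers: the shift along the tool's x, y, z in m, then the turn about the tool's z in degrees. A call has 1 to 10 rows; each row shifts and turns the commanded pose from where the row before left it, along the tool's axes as they then stand; what a row does not reach is not made up. A row lasts 1/10 s, in which the tool goes at most 50 mm and 8.59 degrees, less where a joint would pass 70% of its speed; a pose out of reach is approached as far as the arm can. A call is refused whole if a number of a shift passes 0.05 or a number of a turn 8.59, either way. A call with a gripper value outside its range is refused whole. OPENING is the finger opening in m, from 0 to 0.0854, set as the call begins (- or left out, the last holds). The fingers move at their own pace and stop on an object; FORCE is the grip in N (left out, the last holds). Time passes only in rows, so rows that do not move let the fingers close. It gives the time, the measured TCP pose, the force, the opening and the grip force at its end, in the units of the state.
- r.sense(): the state, without advancing time (a new reading comes with each control period).
- r.snapshot(name): name is "scene" or "top" or "wrist"; returns the picture (400x640x3 uint8, red, green, blue); there is no depth.
- r.camera_params(name): a dict with "fx", "fy", "cx", "cy" (pixels), "D" ([k1, k2, p1, p2, k3] as OpenCV has them; the pictures are not rectified), "R" (3x3) and "t" (3): a world point X has camera coordinates R X + t; the wrist camera has in their place "mount" (4x4, takes a point from camera to tool coordinates, whose origin is the TCP and whose axes are the flange's). Camera axes: x right, y down, z forward; pixel columns grow to the right and rows downward; lengths in mm; the calibration is good to about 2 mm. A picture is of the moment at which its call begins: read the wrist's pose just before it. camera_params takes no time and is no camera call.
- r.hand_in(): hands the job in; it is judged then, once.
The state is a dict: "time": time; "joint_pos": joint angles; "qd": joint speeds; "joint_efforts": joint torques, N m; "tool_pos": TCP position; "tcp_rot": TCP orientation; "ft_force": force on the tool from outside, world axes, zero at the start; "wrist_torque": the same for the moment, N m; "finger_gap": finger opening in mm; "grip_force": force on a finger pad.
Only numpy, scipy, OpenCV 4.12 (cv2) and the standard library are available. Lean on these libraries where they do the work, as an engineer would, in place of code of your own. Each camera call takes 0.05 s, during which the arm holds its last target. There are 200 camera calls.

## Task

Take apart the two stacks of wooden moulding formers and lay each former flat inside the opening of its own frame board, the one whose opening has the same shape and size, so that it rests fully down on the table roughly centred in the opening. Set the formers down rather than dropping them, and leave the dye bottle standing where it is.

Things in the scene. Friction and masses are not known exactly. Their poses are not given: they have to be found in the camera images.
- knife_mid (a point): Knife-sheath former: a long hardwood block with two half-round ends, 130 mm long, 40 mm wide, 32 mm thick, about 110 g; x along its length, y across its width, z up. Its position is the centre of the block, 16 mm above its underside. At the start the four blocks form two stacks of two: one of the two larger blocks (knife, card) lies on the table and one of the two smaller ones (coin, box) lies flat on top of it; which is in which stack varies. 
- card_mid (a point): Card-case former: a rectangular hardwood block 88 mm long, 58 mm wide, 32 mm thick, about 110 g; x along its length, y across its width, z up. Its position is the centre of the block, 16 mm above its underside.
- coin_mid (a point): Coin-pouch former: a round hardwood disc 58 mm in diameter, 32 mm thick, about 60 g; z up. Its position is the centre of the block, 16 mm above its underside.
- box_mid (a point): Small-box former: a square hardwood block 38 x 38 mm, 32 mm thick, about 40 g; x and y across its sides, z up. Its position is the centre of the block, 16 mm above its underside.
- knife_frame: Frame board for the knife-sheath former: a 166 x 76 mm plywood board 8 mm thick, fixed to the table, with an opening right through it down to the table. Its origin is the centre of the opening, at table height (z = 0); the opening is a long rectangle 146 mm along x by 56 mm along y, the longest of the four (8 mm clear all round its block).
- card_frame: Frame board for the card-case former: a 124 x 94 mm plywood board 8 mm thick, fixed to the table, with an opening right through it down to the table. Its origin is the centre of the opening, at table height (z = 0); the opening is a rectangle 104 mm along x by 74 mm along y (8 mm clear all round its block).
- coin_frame: Frame board for the coin-pouch former: a 94 x 94 mm plywood board 8 mm thick, fixed to the table, with an opening right through it down to the table. Its origin is the centre of the opening, at table height (z = 0); the opening is round, 74 mm in diameter (8 mm clear all round its block).
- box_frame: Frame board for the small-box former: a 74 x 74 mm plywood board 8 mm thick, fixed to the table, with an opening right through it down to the table. Its origin is the centre of the opening, at table height (z = 0); the opening is a square 54 x 54 mm, sides along x and y (8 mm clear all round its block).
- dye_bottle: Bystander: a small loose amber glass dye bottle with a white cap, 36 mm in diameter, 75 mm tall, standing between the two stacks; origin at the centre of its underside. To be left standing where it is.
Things that resemble listed ones, but are neither listed nor needed, are in the scene too. Leave any orange or turquoise look-alike of the box_frame alone.

How it is judged:
By the outcome, as a careful person would: the job done as asked, in the order asked, and still so for the second after the job is handed in, with the robot touching nothing.
It also fails if it takes over 109 s, if anything falls off the work surface, if the arm or the gripper's body presses on something with over 40 N, if the wrist force passes 120 N, or if a joint passes its speed limit or range.

## Working session

There is one attempt and no reset: what is moved stays moved. The work goes in short steps, Python scripts to look and compute and a shell command to move; the robot and the scene stay as the last step left them, time stands still between calls to the robot, and variables do not carry over. Pictures are saved under pics/ and viewed, at most 14 in all, crops included, and the job is handed in when it is done.

```bash
mkdir -p pics; python3 - <<'E'
from bench import r
import cv2
for n in("top","scene"):
    cv2.imwrite(f"pics/{n}0.png",r.snapshot(n)[:,:,::-1])
    print({k:(v.tolist() if hasattr(v,'tolist') else v) for k,v in r.camera_params(n).items()})
print(r.camera_params("wrist")); print(r.sense(),r.tcp_to_grasp)
E
```

```text
{'fx': 411.30786056210314, 'fy': 411.30786056210314, 'cx': 311.09345986174105, 'cy': 202.22503304543213, 'D': [-0.08064314715608491, 0.0, 0.0, 0.0, 0.0], 'R': [[-0.008395783350970368, -0.9998088653905768, 0.017656259749193985], [-0.9938814640155333, 0.006398743260761128, -0.11026645714369616], [0.1101324035343971, -0.018474002573624995, -0.9937452213322316]], 't': [55.50232366307349, 548.974174913314, 1379.5608146523482]}
{'fx': 384.18947331220073, 'fy': 384.18947331220073, 'cx': 328.2688641221533, 'cy': 195.22843786183563, 'D': [-0.057017099864519236, 0.0, 0.0, 0.0, 0.0], 'R': [[0.44815322418105297, 0.8939359734472612, 0.0060961490322784225], [0.532627815017898, -0.2615309352388066, -0.8049280592589468], [-0.7179598166508947, 0.36397808352978084, -0.59334109615347]], 't': [-313.4797517063914, -229.32058053165966, 1358.203309247224]}
{'fx': 313.5842456003272, 'fy': 313.5842456003272, 'cx': 320.53728930991946, 'cy': 197.94696093936733, 'D': array([0.00858905, 0.        , 0.        , 0.        , 0.        ]), 'mount': array([[-5.04443076e-04, -9.66129000e-01, -2.58059102e-01,
         
[... 282 characters left out ...]
 0.1, 'joint_pos': array([ 6.99339527e+01,  7.51244536e+00,  8.53219924e+01, -2.32578470e-04,
        8.72611469e+01, -4.89269835e+00]), 'qd': array([ 0.0100267 , -0.04180574, -0.2759134 ,  0.05341266, -0.0333176 ,
        0.08388625]), 'joint_efforts': array([ 7.56416994e-04, -5.70953035e+01, -5.01939762e+01, -2.60504912e-04,
        8.27461045e-03,  5.73434932e-05]), 'tool_pos': array([156.83499351, 578.58154229, 197.94205692]), 'tcp_rot': array([-1.79904744e+02, -7.92095343e-03,  1.64826656e+02]), 'ft_force': array([ 0.41926855, -0.67477486, -0.03535912]), 'wrist_torque': array([-0.01272384, -0.02250533,  0.03057749]), 'grip_force': 0.0, 'finger_gap': 85.51230405204194} 18.700000000000003
```

View pics/top0.png

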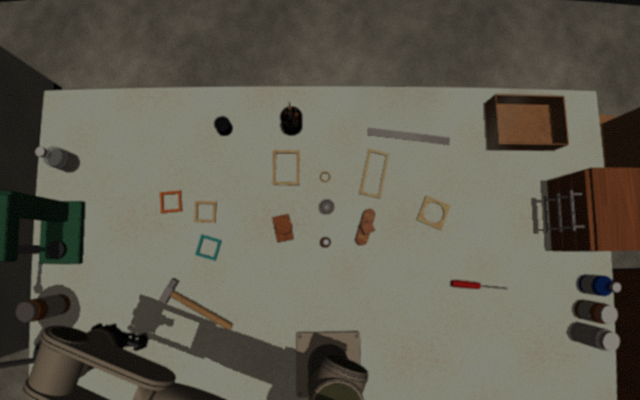

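View pics/scene0.png

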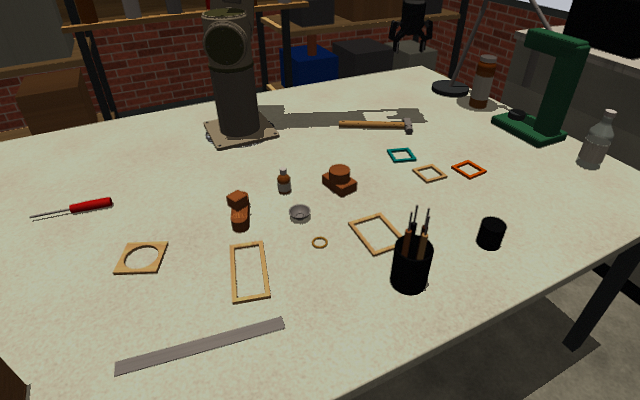

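Top view shows: knife frame (374,174), card frame (286,168), coin frame (433,212) and plain box frame (206,211). The look-alikes for the box frame are orange (171,202) and turquoise (208,247); I choose the plain wood one. Stacks: card with coin on top (283,228), knife with box on top (366,228). The bottle is at (325,242). Next is a close crop of each.

```bash
cat > h.py <<'E'
from bench import r
import cv2, numpy as np
def pose():
    s=r.sense(); from scipy.spatial.transform import Rotation as Ro
    return Ro.from_euler('xyz',s['tcp_rot'],degrees=True).as_matrix(),np.array(s['tool_pos'])
def ext(n):
    c=r.camera_params(n)
    if n!="wrist": return c,np.array(c['R']),np.array(c['t'])
    R,p=pose(); T=np.eye(4);T[:3,:3]=R;T[:3,3]=p
    M=np.linalg.inv(T@c['mount']); return c,M[:3,:3],M[:3,3]
def KD(c): return np.array([[c['fx'],0,c['cx']],[0,c['fy'],c['cy']],[0,0,1]]),np.array(c['D'])
def unproj(uv,z,n="top",e=None):
    c,R,t=e or ext(n); K,D=KD(c)
    q=cv2.undistortPoints(np.array(uv,float).reshape(-1,1,2),K,D).reshape(-1,2)
    o=-R.T@t; out=[]
    for a in q:
        d=R.T@np.array([a[0],a[1],1]); out.append(o+d*(z-o[2])/d[2])
    return np.array(out)
def crop(img,x,y,w,h,k,name):
    cv2.imwrite(name,cv2.resize(img[y:y+h,x:x+w,::-1],None,fx=k,fy=k,interpolation=cv2.INTER_CUBIC))
E
python3 - <<'E'
from h import *
im=r.snapshot("top")
im=np.clip(im.astype(float)*1.4,0,255).astype(np.uint8)
A=im[142:262,155:255]; B=im[142:262,260:460]
cv2.imwrite("pics/c1.png",cv2.resize(A[:,:,::-1],None,fx=5,fy=5,interpolation=cv2.INTER_CUBIC))
cv2.imwrite("pics/c2.png",cv2.resize(B[:,:,::-1],None,fx=4,fy=4,interpolation=cv2.INTER_CUBIC))
print(unproj([(283,228),(366,228),(206,211),(433,212),(374,174),(286,168),(325,242)],0).round())
E
```

```text
[[ 463.  149.    0.]
 [ 461. -140.    0.]
 [ 524.  418.    0.]
 [ 515. -380.    0.]
 [ 652. -173.    0.]
 [ 675.  138.    0.]
 [ 414.    4.    0.]]
```

View pics/c1.png

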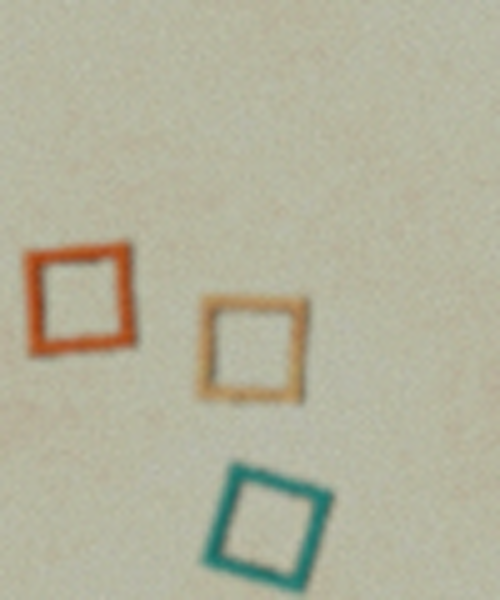

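View pics/c2.png

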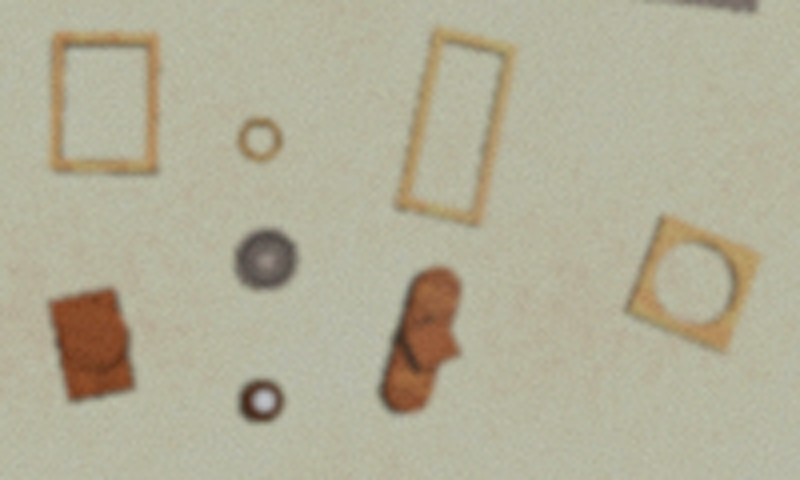

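The crops confirm the plain wooden square at c1 (253,350), i.e. top (206,212), as the box frame; orange and turquoise are decoys. c2 shows coin on card at (95,335) and box on knife at (430,342). Next I compute poses.

```bash
cat >> h.py <<'E'
def go(x,y,z,yaw,mod=180):
    """tool-frame shift (m) and turn (deg) from here to a world target"""
    R,p=pose(); psi=np.degrees(np.arctan2(R[1,0],R[0,0]))
    c,s=np.cos(np.radians(psi)),np.sin(np.radians(psi)); d=np.array([x,y,z])-p
    sh=np.array([c*d[0]+s*d[1], s*d[0]-c*d[1], -d[2]])/1000
    dy=(yaw-psi+mod/2)%mod-mod/2
    n=max(int(np.ceil(np.abs(sh).max()/.05)),1)
    print("tool now",p.round(1),"yaw",round(psi,2),"shift",sh.round(4),"per row x%d"%n,(sh/n).round(4),"turn(tool z)",round(-dy,2),"others +-%d"%mod)
E
python3 - <<'E'
from h import *
def f(pts,k,ox,oy,z): return unproj([(a/k+ox-.4,b/k+oy-.4) for a,b in pts],z)
def rect(n,P):
    c=P.mean(0); e=P[1]-P[0]; g=P[3]-P[0]; print(n,c.round(1),"side01",np.linalg.norm(e).round(1),np.degrees(np.arctan2(e[1],e[0])).round(1),"side03",np.linalg.norm(g).round(1),np.degrees(np.arctan2(g[1],g[0])).round(1))
rect("boxF",f([(202,296),(310,297),(304,404),(197,402)],5,155,142,8))
rect("cardF",f([(53,33),(158,35),(157,174),(52,172)],4,260,142,8))
rect("knifeF",f([(435,29),(515,46),(480,224),(396,207)],4,260,142,8))
rect("coinF",f([(662,214),(762,257),(727,352),(627,312)],4,260,142,8)); print(f([(697,283)],4,260,142,8))
rect("card",f([(50,300),(115,288),(134,388),(70,402)],4,260,142,32))
rect("box",f([(434,316),(461,352),(428,370),(402,334)],4,260,142,64))
print("knife ends",f([(440,266),(400,413)],4,260,142,32)); print("coin",f([(97,335)],4,260,142,64)); print("bottle cap",f([(263,401)],4,260,142,75))
go(400,140,250,180,360)
E
```

```text
boxF [521.7 419.2   8. ] side01 75.8 -90.9 side03 74.0 178.5
cardF [675.5 138.7   8. ] side01 92.7 -91.4 side03 124.1 179.8
knifeF [ 653.8 -170.9    8. ] side01 72.8 -102.3 side03 163.7 166.4
coinF [ 512.7 -378.1    8. ] side01 96.6 -113.6 side03 92.9 158.2
[[ 513.2093594 -380.233201     8.       ]]
card [462.7 148.8  32. ] side01 56.2 -79.9 side03 88.3 -168.9
box [ 460.1 -135.1   64. ] side01 37.4 -144.0 side03 30.9 118.6
knife ends [[ 527.56609504 -149.09135293   32.        ]
 [ 402.42209426 -112.07717005   32.        ]]
coin [[468.91353106 143.18755845  64.        ]]
bottle cap [[413.06670009   6.51317843  75.        ]]
tool now [156.8 578.6 198. ] yaw 164.83 shift [-0.3495 -0.3597 -0.052 ] per row x8 [-0.0437 -0.045  -0.0065] turn(tool z) -15.17 others +-360
```

```bash
python3 -m handwheel '[[-0.0437,-0.045,-0.0065,0],[-0.0437,-0.045,-0.0065,0],[-0.0437,-0.045,-0.0065,0],[-0.0437,-0.045,-0.0065,0],[-0.0437,-0.045,-0.0065,0],[-0.0437,-0.045,-0.0065,0],[-0.0437,-0.045,-0.0065,0],[-0.0437,-0.045,-0.0065,0],[0,0,0,-8],[0,0,0,-8]]' 0.0854
python3 -m handwheel '[[0,0,0,0],[0,0,0,0]]'
python3 - <<'E'
from h import *
e=ext("wrist"); im=r.snapshot("wrist"); cv2.imwrite("pics/w1.png",im[:,:,::-1])
import pickle; pickle.dump(e,open("w1.pkl","wb"))
E
```

```text
time: 1.15
tool_pos: [350.8, 229.3, 240.2]
tcp_rot: [180.0, 0.0, -179.1]
ft_force: [0.0, 0.7, -0.7]
finger_gap: 85.0
grip_force: 0.0
time: 1.35
tool_pos: [349.7, 231.1, 239.9]
tcp_rot: [-180.0, -0.0, -179.4]
ft_force: [-0.7, 0.2, 0.7]
finger_gap: 85.5
grip_force: 0.0
```

View pics/w1.png

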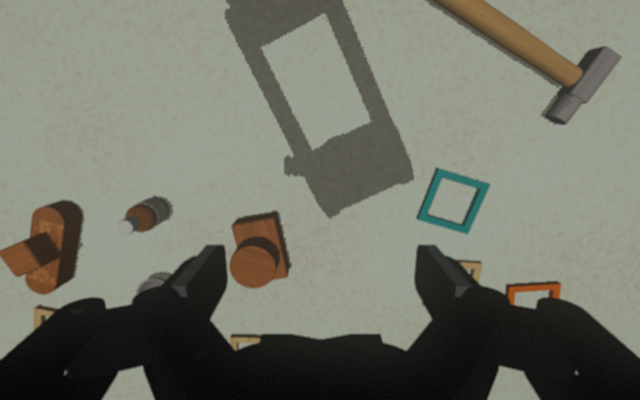

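w1 shows the coin on the card at (255,263), the bottle at (140,218), and the box on the knife at left (30,255). The tool stopped short of the target, so I measure from here.

```bash
python3 - <<'E'
from h import *
import pickle; e=pickle.load(open("w1.pkl","rb"))
print("coin",unproj([(255,262)],64,e=e),"card edges",unproj([(233,222),(277,212),(289,276)],32,e=e))
print("box c",unproj([(31,254)],64,e=e))
go(390,147,190,190.5,360)
E
```

```text
coin [[459.52493826 152.30802736  64.        ]] card edges [[419.54379468 119.39653839  32.        ]
 [405.54782546 176.21831458  32.        ]
 [495.78160657 190.07808594  32.        ]]
box c [[ 450.99608723 -115.66623641   64.        ]]
tool now [349.6 231.3 239.9] yaw -179.36 shift [-0.0395 -0.0847  0.0499] per row x2 [-0.0197 -0.0424  0.025 ] turn(tool z) -9.86 others +-360
```

```bash
python3 -m handwheel '[[-0.013,-0.03,0.017,0],[-0.013,-0.03,0.017,0],[-0.0135,-0.0247,0.016,0],[0,0,0,-5],[0,0,0,-4.9],[0,0,0,0],[0,0,0,0],[0,0,0,0]]'
python3 - <<'E'
from h import *
print(r.sense()['qd'].round(1))
e=ext("wrist"); im=r.snapshot("wrist")
import pickle; pickle.dump(e,open("w2.pkl","wb"))
im=np.clip(im*1.4,0,255).astype(np.uint8)
crop(im,120,60,400,300,2,"pics/w2.png")
E
```

```text
time: 2.2
tool_pos: [390.4, 147.4, 190.2]
tcp_rot: [-180.0, 0.0, -169.4]
ft_force: [0.2, -0.8, 0.9]
finger_gap: 85.5
grip_force: 0.0
[ 0.  -0.  -0.   0.   0.  -0.7]
```

View pics/w2.png

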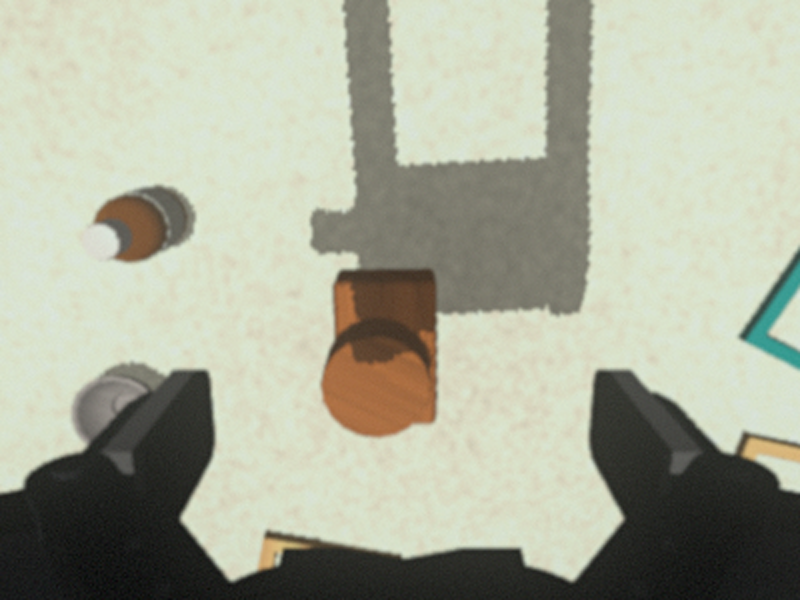

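w2 shows the coin top centred at (376,384) in the crop and card top corners at (336,282), (434,282) and (436,423).

```bash
python3 - <<'E'
from h import *
import pickle; e=pickle.load(open("w2.pkl","rb"))
P=lambda L:[(a/2+119.75,b/2+59.75) for a,b in L]
c=unproj(P([(376,384),(322,384),(431,384),(376,437)]),64,e=e);print("coin",c.round(1))
k=unproj(P([(336,282),(434,282),(436,423)]),32,e=e);print(k.round(1),"centre",(k[0]+k[2])/2,[np.degrees(np.arctan2(*(b-a)[1::-1])).round(1) for a,b in((k[0],k[1]),(k[1],k[2]))],np.linalg.norm(k[1]-k[0]),np.linalg.norm(k[2]-k[1]))
go(*c[0][:2],90,190.5,360)
E
```

```text
coin [[464.4 147.7  64. ]
 [469.6 120.2  64. ]
 [459.2 175.7  64. ]
 [494.5 153.   64. ]]
[[423.4 116.9  32. ]
 [413.5 169.8  32. ]
 [497.1 187.8  32. ]] centre [460.22565857 152.34261399  32.        ] [np.float64(100.6), np.float64(12.1)] 53.78508624105583 85.45549168545472
tool now [390.5 147.3 190.2] yaw -169.35 shift [-0.0727 -0.0133  0.1002] per row x3 [-0.0242 -0.0044  0.0334] turn(tool z) 0.15 others +-360
```

```bash
python3 -m handwheel '[[-0.025,-0.0037,0.033,0],[-0.025,-0.0037,0.033,0],[-0.0245,-0.0035,0.034,0],[0,0,0.02,0],[0,0,0.02,0],[0,0,0.008,0],[0,0,0.004,0],[0,0,0,0],[0,0,0,0]]'
```

```text
time: 3.15
tool_pos: [466.7, 150.4, 39.4]
tcp_rot: [180.0, 0.1, -169.3]
ft_force: [0.2, -0.1, -0.6]
finger_gap: 85.1
grip_force: 0.0
```

```bash
python3 -m handwheel '[[0,0,0,0],[0,0,0,0],[0,0,0,0],[0,0,0,0],[0,0,0,0],[0,0,0,0]]' 0 40
```

```text
time: 3.75
tool_pos: [465.8, 150.1, 38.1]
tcp_rot: [-180.0, -0.0, -169.3]
ft_force: [-0.4, 0.2, 0.6]
finger_gap: 0.5
grip_force: 0.0
```

```bash
python3 -m handwheel '[[0,0,-0.05,0],[0,0,-0.05,0],[0,0,-0.05,0],[0,0,0,0],[0,0,0,0]]' 0.0854
python3 - <<'E'
from h import *
e=ext("wrist"); a=r.snapshot("wrist"); b=r.snapshot("top")
import pickle; pickle.dump(e,open("w3.pkl","wb"))
a=a[80:380,120:520]; b=b[180:280,260:360]
o=np.vstack([cv2.resize(a,(600,450)),cv2.resize(b,(150,150)).repeat(1,0) if 0 else np.zeros((150,600,3),np.uint8)])
o[450:,:150]=cv2.resize(b,(150,150),interpolation=2)
cv2.imwrite("pics/w3.png",np.clip(o[:,:,::-1]*1.4,0,255).astype(np.uint8))
E
```

```text
time: 4.25
tool_pos: [467.1, 150.4, 190.0]
tcp_rot: [180.0, 0.2, -169.3]
ft_force: [0.3, 0.7, -0.9]
finger_gap: 72.3
grip_force: 0.0
```

View pics/w3.png

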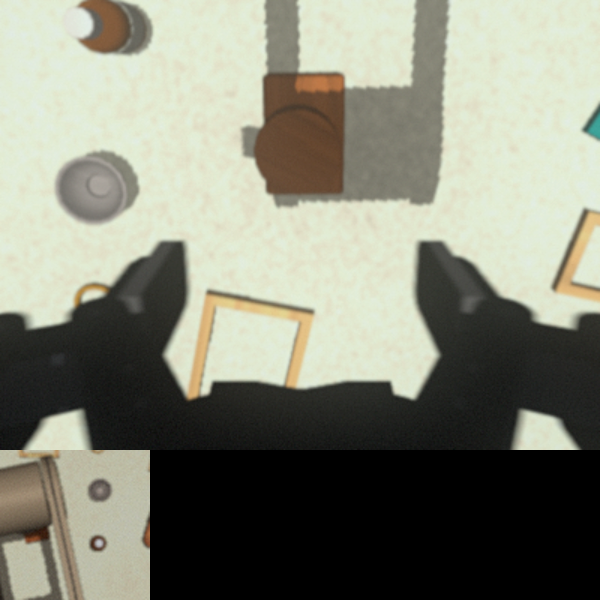

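```bash
python3 - <<'E'
from h import *
import pickle; e=pickle.load(open("w3.pkl","rb"))
print(unproj([(318,180)],64,e=e))
R,p=pose();print(R.round(3),p)
c,Rw,t=e
K,D=KD(c)
for q in ([467,150,64],[467,150,190],p):
    X=Rw@np.array(q)+t; print(X,K@X/X[2])
E
```

```text
[[464.95515491 147.48037157  64.        ]]
[[-0.983 -0.186 -0.002]
 [-0.186  0.983 -0.   ]
 [ 0.002 -0.    -1.   ]] [465.02774843 149.97045267 186.80073298]
[ -0.37492021 -15.08833363 306.05455355] [320.15314515 182.48741732   1.        ]
[ -0.25249862  17.95986304 184.46589573] [320.1080523  228.47797091   1.        ]
[8.15860993e-02 1.52452525e+01 1.87043731e+02] [320.67407077 223.50606942   1.        ]
```

```bash
python3 -m handwheel '[[0,-0.0025,0.05,0],[0,0,0.05,0],[0,0,0.03,0],[0,0,0.018,0],[0,0,0.008,0],[0,0,0,0],[0,0,0,0]]' 0.0854
python3 -m handwheel '[[0,0,0,0],[0,0,0,0],[0,0,0,0],[0,0,0,0]]' 0.05 30
python3 - <<'E'
from h import *
print(pose()[1],r.sense()['finger_gap'],r.sense()['grip_force'])
a=r.snapshot("wrist")
crop(np.clip(a*1.6,0,255).astype(np.uint8),120,100,400,300,1.5,"pics/w4.png")
E
```

```text
time: 5.05
tool_pos: [466.5, 147.7, 32.6]
tcp_rot: [-180.0, 0.0, -169.3]
ft_force: [0.1, 0.2, -0.4]
finger_gap: 85.4
grip_force: 0.0
time: 5.45
tool_pos: [466.6, 147.7, 32.7]
tcp_rot: [180.0, 0.1, -169.3]
ft_force: [-0.1, 0.7, 0.3]
finger_gap: 49.8
grip_force: 0.0
[466.63162889 147.73786301  32.72969801] 49.82474753050287 0.0
```

View pics/w4.png

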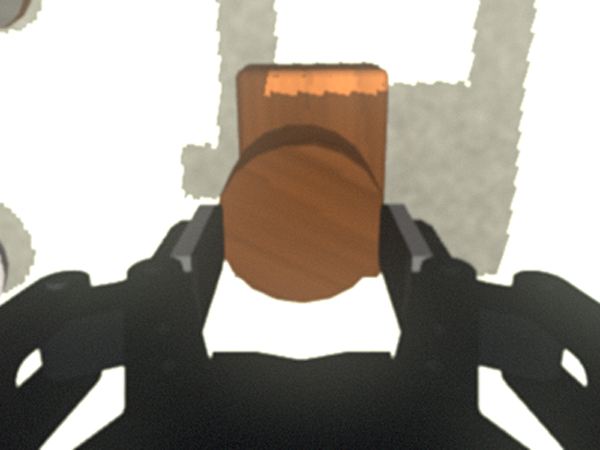

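w4: the fingers look far above the coin top (finger spacing 110 px at gap 49.8 mm implies a depth of about 142 mm, and the coin about 170 mm). I'll check the true tip height by touching the bare table gently.

```bash
python3 -m handwheel '[[0,0,-0.04,0],[0,0,-0.04,0],[0,-0.04,0,0],[0,-0.035,0,0],[0,0,0.04,0],[0,0,0.04,0],[0,0,0.02,0],[0,0,0,0],[0,0,0,0]]' 0.07
python3 -m handwheel '[[0,0,0.003,0],[0,0,0.002,0],[0,0,0,0],[0,0,0,0],[0,0,0,0],[0,0,0,0]]' 0
python3 -m handwheel '[[0,0,0.001,0],[0,0,0.001,0],[0,0,0.001,0],[0,0,0.001,0]]'
python3 - <<'E'
from h import *
a=r.snapshot("wrist")
crop(np.clip(a*1.4,0,255).astype(np.uint8),120,100,400,300,1.5,"pics/w5.png")
E
```

```text
time: 6.4
tool_pos: [480.1, 74.0, 12.5]
tcp_rot: [180.0, -0.0, -169.3]
ft_force: [0.0, -0.5, -0.5]
finger_gap: 70.4
grip_force: 0.0
time: 7.0
tool_pos: [480.4, 74.0, 7.4]
tcp_rot: [-180.0, 0.0, -169.3]
ft_force: [0.2, -0.1, 0.4]
finger_gap: -0.0
grip_force: 0.0
time: 7.4
tool_pos: [480.1, 74.0, 3.0]
tcp_rot: [180.0, -0.0, -169.3]
ft_force: [0.6, 0.6, -0.3]
finger_gap: -0.8
grip_force: 0.0
```

View pics/w5.png

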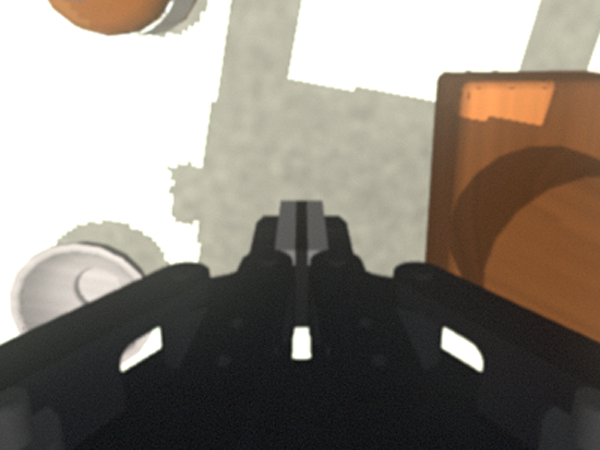

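```bash
python3 -m handwheel '[[0,0,0.001,0],[0,0,0.001,0],[0,0,0.001,0],[0,0,0.001,0],[0,0,0.001,0]]'
python3 -m handwheel '[[0,0,0.002,0],[0,0,0.002,0],[0,0,0.002,0]]'
```

```text
time: 7.95
tool_pos: [480.2, 74.0, -1.9]
tcp_rot: [-180.0, -0.0, -169.3]
ft_force: [-0.7, -0.6, -0.3]
finger_gap: -0.2
grip_force: 0.0
time: 8.25
tool_pos: [480.1, 74.0, -8.0]
tcp_rot: [180.0, -0.0, -169.3]
ft_force: [-0.7, -0.8, -0.4]
finger_gap: 0.1
grip_force: 0.0
```

```bash
python3 -m handwheel '[[0,0,0.002,0],[0,0,0.002,0],[0,0,0.002,0],[0,0,0.002,0]]'
python3 -m handwheel '[[0,0,0.0015,0],[0,0,0.0015,0],[0,0,0.0015,0]]'
python3 -m handwheel '[[0,0,0.0015,0],[0,0,0.0015,0],[0,0,0.0015,0]]'
```

```text
time: 8.65
tool_pos: [480.2, 74.0, -16.0]
tcp_rot: [180.0, -0.0, -169.3]
ft_force: [0.0, -0.9, -0.2]
finger_gap: 0.3
grip_force: 0.0
time: 8.95
tool_pos: [480.2, 74.0, -20.4]
tcp_rot: [-180.0, 0.0, -169.3]
ft_force: [0.1, -0.1, -0.6]
finger_gap: 0.2
grip_force: 0.0
time: 9.25
tool_pos: [480.2, 74.0, -24.9]
tcp_rot: [-180.0, -0.0, -169.3]
ft_force: [-0.6, -0.2, 0.5]
finger_gap: -0.3
grip_force: 0.0
```

```bash
python3 -m handwheel '[[0,0,0.0015,0],[0,0,0.0015,0]]'
python3 -m handwheel '[[0,0,0.0015,0],[0,0,0.0015,0]]'
```

```text
time: 9.45
tool_pos: [480.2, 74.0, -27.9]
tcp_rot: [-180.0, -0.0, -169.3]
ft_force: [-0.4, -0.2, -0.5]
finger_gap: -0.2
grip_force: 0.0
time: 9.65
tool_pos: [480.2, 74.0, -30.9]
tcp_rot: [180.0, 0.0, -169.3]
ft_force: [0.1, 0.7, -0.7]
finger_gap: -0.3
grip_force: 0.0
```

```bash
python3 -m handwheel '[[0,0,0.0015,0],[0,0,0.0015,0]]'
```

```text
time: 9.85
tool_pos: [480.3, 74.0, -32.5]
tcp_rot: [180.0, -0.0, -169.3]
ft_force: [-15.7, -1.7, 34.4]
finger_gap: -0.0
grip_force: 17.3
```

Contact at reported z ≈ −32, so the fingertips really sit 32 mm behind the reported TCP (the image rows agree). I use tip z = reported z + 32 from here on.

```bash
python3 -m handwheel '[[0,0,-0.03,0],[0,0,-0.05,0],[0,0,-0.03,0],[0,0,0,0],[0,0,0,0],[0,0,0,0],[0,0,0,0]]' 0.0854
python3 - <<'E'
from h import *
go(465.5,147.2,2,190.5,360)
E
```

```text
time: 10.55
tool_pos: [478.8, 73.9, 74.4]
tcp_rot: [180.0, -0.2, -169.3]
ft_force: [0.1, 0.1, -0.1]
finger_gap: 85.5
grip_force: 0.0
tool now [478.8  73.9  74.4] yaw -169.27 shift [-0.0006  0.0745  0.0724] per row x2 [-0.0003  0.0373  0.0362] turn(tool z) 0.23 others +-360
```

```bash
python3 -m handwheel '[[0,0.0373,0,0],[0,0.0373,0,0],[0,0,0.03,0],[0,0,0.02,0],[0,0,0.012,0],[0,0,0.008,0],[0,0,0.0025,0],[0,0,0,0],[0,0,0,0]]'
python3 -m handwheel '[[0,0,0,0],[0,0,0,0],[0,0,0,0],[0,0,0,0],[0,0,0,0]]' 0.02 40
```

```text
time: 11.45
tool_pos: [467.2, 147.2, 4.6]
tcp_rot: [-180.0, 0.1, -169.3]
ft_force: [0.4, -0.1, -0.4]
finger_gap: 85.4
grip_force: 0.0
time: 11.95
tool_pos: [467.2, 147.5, 4.7]
tcp_rot: [180.0, 0.1, -169.3]
ft_force: [-1.5, -0.2, 6.0]
finger_gap: 56.6
grip_force: 42.7
```

```bash
python3 -m handwheel '[[0,0,-0.02,0],[0,0,-0.04,0],[0,0,-0.04,0],[0,0,0,0]]'
python3 - <<'E'
from h import *
go(500,-378,100,160,360)
E
```

```text
time: 12.35
tool_pos: [470.7, 148.2, 110.3]
tcp_rot: [180.0, 0.6, -169.3]
ft_force: [1.1, -0.3, -1.1]
finger_gap: 56.8
grip_force: 42.9
tool now [470.7 148.2 110.3] yaw -169.27 shift [ 0.0692 -0.5224  0.0103] per row x11 [ 0.0063 -0.0475  0.0009] turn(tool z) 30.73 others +-360
```

```bash
python3 -m handwheel '[[0.004,-0.03,0,0],[0.0063,-0.0475,0,0],[0.0063,-0.0475,0,0],[0.0063,-0.0475,0,0],[0.0063,-0.0475,0,0],[0.0063,-0.0475,0,0],[0.0063,-0.0475,0,0],[0.0063,-0.0475,0,0],[0.0063,-0.0475,0,0],[0.0063,-0.0475,0,0]]'
python3 -m handwheel '[[0.0063,-0.0475,0,0],[0.004,-0.02,0,0],[0,0,0,8],[0,0,0,8],[0,0,0,8],[0,0,0,6],[0,0,0,0],[0,0,0,0],[0,0,0,0]]'
python3 - <<'E'
from h import *
e=ext("wrist"); im=r.snapshot("wrist")
import pickle; pickle.dump(e,open("w6.pkl","wb")); print(pose()[1])
crop(np.clip(im*1.4,0,255).astype(np.uint8),120,60,400,300,2,"pics/w6.png")
E
```

```text
time: 13.35
tool_pos: [491.3, -315.4, 103.0]
tcp_rot: [180.0, -0.0, -169.3]
ft_force: [1.0, 0.2, -0.9]
finger_gap: 56.9
grip_force: 42.9
time: 14.25
tool_pos: [494.2, -381.7, 103.4]
tcp_rot: [180.0, -0.0, 160.9]
ft_force: [-0.0, -0.5, -0.6]
finger_gap: 56.7
grip_force: 43.0
[ 494.22782651 -381.68365094  103.50620071]
```

View pics/w6.png

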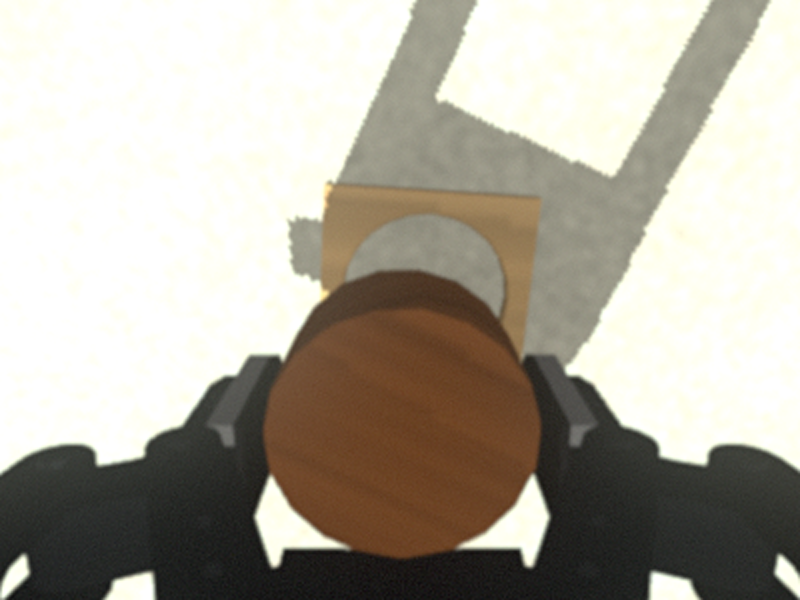

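w6: the coin is held square, with its top face centred at (402,432). The round opening has its top edge at (427,213) and its sides at x = 346 and 506; the board corners are (330,184) and (540,198).

```bash
python3 - <<'E'
from h import *
import pickle; e=pickle.load(open("w6.pkl","rb"))
k=unproj([(a/2+119.75,b/2+59.75) for a,b in [(330,184),(540,198),(427,213),(346,280),(506,280)]],8,e=e)
print(k.round(1),np.linalg.norm(k[1]-k[0]))
d=(k[1]-k[0])/np.linalg.norm(k[1]-k[0]); n=np.array([-d[1],d[0],0]); 
for s in(1,-1): print("c from edge",(k[0]+k[1])/2+s*47*n)
# circle through 3 pts of known radius: lsq
from scipy.optimize import least_squares
print(least_squares(lambda c:np.linalg.norm(k[2:,:2]-c,axis=1)-37,[513,-380]).x)
R,p=pose(); c=np.array([513,-380]); off=R[:2,0]*2
go(*(c-off),-20,160.9,360)
E
```

```text
[[ 451.9 -399.3    8. ]
 [ 487.1 -316.3    8. ]
 [ 477.4 -364.2    8. ]
 [ 494.  -407.7    8. ]
 [ 517.3 -340.5    8. ]] 90.18987917731002
c from edge [ 426.27317588 -339.44892515    8.        ]
c from edge [ 512.81738213 -376.13816558    8.        ]
[ 512.53712106 -376.52249865]
tool now [ 494.2 -381.7  103.5] yaw 160.85 shift [-0.0192  0.0077  0.1235] per row x3 [-0.0064  0.0026  0.0412] turn(tool z) -0.05 others +-360
```

```bash
python3 -m handwheel '[[-0.009,0.005,0,0],[-0.0092,0.0055,0,0],[0,0,0.03,0],[0,0,0.04,0],[0,0,0.03,0],[0,0,0.015,0],[0,0,0.008,0],[0,0,0,0],[0,0,0,0]]'
python3 -c "
from h import *
go(513-2*np.cos(np.radians(160.9)),-377-2*np.sin(np.radians(160.9)),-27.3,160.9,360)"
```

```text
time: 15.2
tool_pos: [516.2, -378.8, -17.5]
tcp_rot: [-179.9, 0.1, 160.7]
ft_force: [0.5, 0.0, 0.4]
finger_gap: 56.9
grip_force: 43.0
tool now [ 516.2 -378.8  -17.5] yaw 160.74 shift [0.0016 0.0006 0.0098] per row x1 [0.0016 0.0006 0.0098] turn(tool z) -0.16 others +-360
```

```bash
python3 -m handwheel '[[0.0015,0.0005,0.003,0],[0,0,0.003,0],[0,0,0.002,0],[0,0,0.001,0],[0,0,0,0]]'
```

```text
time: 15.7
tool_pos: [513.9, -377.2, -27.2]
tcp_rot: [-180.0, 0.0, 160.7]
ft_force: [-3.1, 1.8, 7.7]
finger_gap: 56.6
grip_force: 43.8
```

```bash
python3 -m handwheel '[[0,0,0,0],[0,0,0,0],[0,0,0,0],[0,0,0,0]]' 0.0854
python3 -m handwheel '[[0,0,-0.02,0],[0,0,-0.05,0],[0,0,-0.05,0],[0,0,-0.04,0],[0,0,0,0],[0,0,0,0]]'
python3 - <<'E'
from h import *
e=ext("wrist"); im=r.snapshot("wrist")
import pickle; pickle.dump(e,open("w7.pkl","wb"))
crop(np.clip(im*1.3,0,255).astype(np.uint8),170,60,300,225,2,"pics/w7.png")
go(400,-125,140,165,360)
E
```

```text
time: 16.1
tool_pos: [513.6, -376.9, -28.5]
tcp_rot: [180.0, -0.0, 160.7]
ft_force: [-0.2, -0.1, -0.2]
finger_gap: 85.5
grip_force: 0.0
time: 16.7
tool_pos: [514.6, -377.6, 133.5]
tcp_rot: [-179.9, 0.2, 160.7]
ft_force: [-0.4, 0.5, -1.1]
finger_gap: 86.0
grip_force: 0.0
tool now [ 513.5 -376.7  131.3] yaw 160.73 shift [ 0.1903  0.2002 -0.0087] per row x5 [ 0.0381  0.04   -0.0017] turn(tool z) -4.27 others +-360
```

View pics/w7.png

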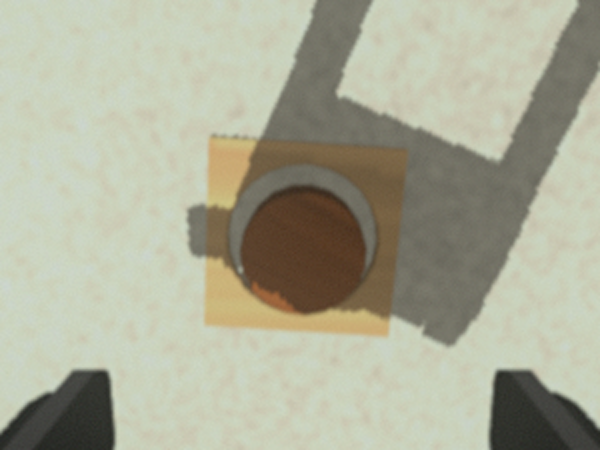

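w7: the coin sits inside the round opening, with its top face at (303,250) and the opening at (303,239).

```bash
python3 - <<'E'
from h import *
import pickle; e=pickle.load(open("w7.pkl","rb"))
P=lambda a,b:(a/2+169.75,b/2+59.75)
print("coin",unproj([P(303,250)],32,e=e),"hole",unproj([P(303,239),P(306,235)],8,e=e))
E
python3 -m handwheel '[[0.0381,0.04,-0.0017,0],[0.0381,0.04,-0.0017,0],[0.0381,0.04,-0.0017,0],[0.0381,0.04,-0.0017,0],[0.0381,0.04,-0.0017,0],[0,0,0,-4],[0,0,0,0],[0,0,0,0],[0,0,0,0]]'
python3 - <<'E'
from h import *
e=ext("wrist"); im=r.snapshot("wrist")
import pickle; pickle.dump(e,open("w8.pkl","wb")); print(pose()[1])
crop(np.clip(im*1.3,0,255).astype(np.uint8),120,60,400,300,2,"pics/w8.png")
E
```

```text
coin [[ 511.41416673 -375.96570303   32.        ]] hole [[ 511.37754766 -375.90749602    8.        ]
 [ 509.99164906 -373.88213008    8.        ]]
time: 17.65
tool_pos: [410.6, -149.8, 138.7]
tcp_rot: [180.0, -0.1, 164.6]
ft_force: [0.2, -1.0, -0.4]
finger_gap: 85.4
grip_force: 0.0
[ 410.71431713 -149.83241363  138.8387435 ]
```

View pics/w8.png

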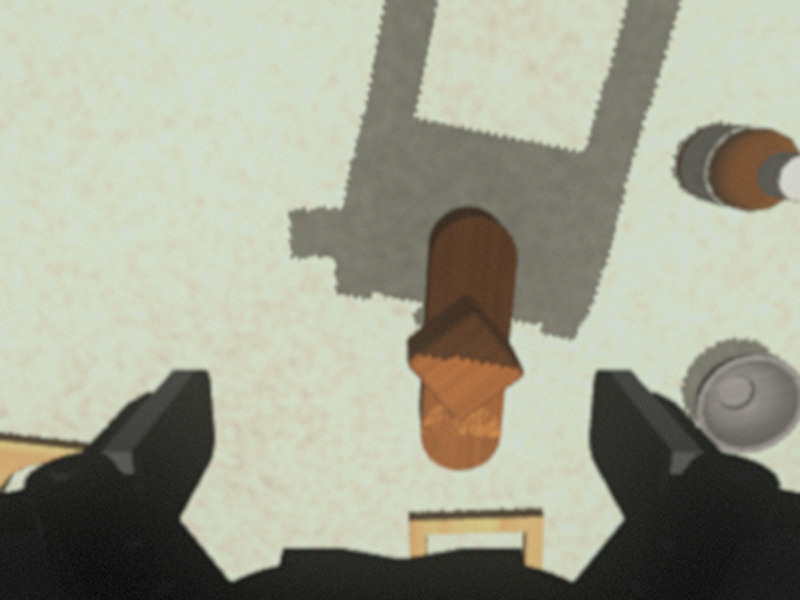

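w8: box top corners are at (472,307), (522,372), (460,418), (410,357); knife top-face ends are at (473,219) and (460,470).

```bash
python3 - <<'E'
from h import *
import pickle; e=pickle.load(open("w8.pkl","rb"))
P=lambda L:[(a/2+119.75,b/2+59.75) for a,b in L]
b=unproj(P([(472,307),(522,372),(460,418),(410,357)]),64,e=e); c=b.mean(0)
ang=[np.degrees(np.arctan2(*(b[(i+1)%4]-b[i])[1::-1])).round(1) for i in range(4)]
print(b.round(1),c.round(1),ang,[np.linalg.norm(b[(i+1)%4]-b[i]).round(1) for i in range(4)])
k=unproj(P([(473,219),(460,470)]),32,e=e); print("knife",k.round(1),k.mean(0).round(1),np.linalg.norm(k[1]-k[0]),np.degrees(np.arctan2(*(k[1]-k[0])[1::-1])))
s=unproj(P([(430,260),(516,262),(421,440),(500,440)]),32,e=e);print(s.round(1))
a=np.mean([(x+45)%90-45 for x in ang]); print("yaw",a)
go(*c[:2],80,a,90)
E
```

```text
[[ 432.2 -125.4   64. ]
 [ 466.1 -111.8   64. ]
 [ 480.1 -142.5   64. ]
 [ 446.8 -156.    64. ]] [ 456.3 -133.9   64. ] [np.float64(21.9), np.float64(-65.7), np.float64(-157.9), np.float64(115.5)] [np.float64(36.6), np.float64(33.8), np.float64(35.9), np.float64(33.9)]
knife [[ 402.7 -114.1   32. ]
 [ 525.  -150.8   32. ]] [ 463.8 -132.4   32. ] 127.68231438878288 -16.70697504714257
[[ 415.9 -137.7   32. ]
 [ 427.4  -99.8   32. ]
 [ 503.6 -165.4   32. ]
 [ 514.  -127.6   32. ]]
yaw 23.45
tool now [ 410.7 -149.8  138.8] yaw 164.61 shift [-0.0397  0.0274  0.0588] per row x2 [-0.0199  0.0137  0.0294] turn(tool z) -38.84 others +-90
```

```bash
python3 -m handwheel '[[-0.0199,0.0137,0,0],[-0.0199,0.0137,0,0],[0,0,0,-8],[0,0,0,-8],[0,0,0,-8],[0,0,0,-8],[0,0,0,-5.5],[0,0,0.03,0],[0,0,0,0],[0,0,0,0]]'
python3 -c "
from h import *
go(457,-134,8.5,202.5,360)"
```

```text
time: 18.7
tool_pos: [455.6, -133.4, 108.7]
tcp_rot: [179.9, -0.1, -157.9]
ft_force: [-0.6, 0.0, 0.2]
finger_gap: 85.4
grip_force: 0.0
tool now [ 455.6 -133.4  108.7] yaw -157.86 shift [-0.0011 -0.0011  0.1002] per row x3 [-0.0004 -0.0004  0.0334] turn(tool z) -0.36 others +-360
```

```bash
python3 -m handwheel '[[-0.001,-0.001,0.03,0],[0,0,0.03,0],[0,0,0.02,0],[0,0,0.012,0],[0,0,0.006,0],[0,0,0.002,0],[0,0,0,0],[0,0,0,0]]'
python3 -m handwheel '[[0,0,0,0],[0,0,0,0],[0,0,0,0],[0,0,0,0],[0,0,0,0],[0,0,0,0]]' 0.02 40
```

```text
time: 19.5
tool_pos: [458.6, -134.2, 10.6]
tcp_rot: [-179.9, 0.1, -157.8]
ft_force: [-0.7, 0.3, 0.0]
finger_gap: 85.3
grip_force: 0.0
time: 20.1
tool_pos: [458.0, -134.0, 9.8]
tcp_rot: [-180.0, 0.0, -157.8]
ft_force: [-1.2, 0.0, 4.5]
finger_gap: 37.0
grip_force: 41.3
```

```bash
python3 -m handwheel '[[0,0,-0.02,0],[0,0,-0.04,0],[0,0,-0.04,0],[0,0,-0.01,0],[0,0,0,0]]'
python3 -c "
from h import *
go(490,415,105,179,360)"
```

```text
time: 20.6
tool_pos: [459.1, -134.4, 121.3]
tcp_rot: [-179.8, 0.2, -157.8]
ft_force: [0.3, -0.3, -0.2]
finger_gap: 37.1
grip_force: 40.8
tool now [ 459.1 -134.4  121.3] yaw -157.77 shift [-0.2365  0.4969  0.0163] per row x10 [-0.0236  0.0497  0.0016] turn(tool z) 23.23 others +-360
```

```bash
python3 -m handwheel '[[-0.012,0.026,0,0],[-0.02,0.042,0,0],[-0.02,0.042,0,0],[-0.02,0.042,0,0],[-0.02,0.042,0,0],[-0.02,0.042,0,0],[-0.02,0.042,0,0],[-0.02,0.042,0,0],[-0.02,0.042,0,0],[-0.02,0.042,0,0]]'
python3 -m handwheel '[[-0.02,0.042,0.008,0],[-0.02,0.042,0.008,0],[-0.005,0.01,0,0],[0,0,0,8],[0,0,0,8],[0,0,0,7.2],[0,0,0,0],[0,0,0,0],[0,0,0,0]]'
python3 - <<'E'
from h import *
e=ext("wrist"); im=r.snapshot("wrist")
import pickle; pickle.dump(e,open("w9.pkl","wb")); print(pose()[1])
crop(np.clip(im*1.3,0,255).astype(np.uint8),120,60,400,300,2,"pics/w9.png")
E
```

```text
time: 21.6
tool_pos: [480.7, 314.0, 116.3]
tcp_rot: [-180.0, -0.2, -157.8]
ft_force: [2.4, -0.7, 0.3]
finger_gap: 36.9
grip_force: 40.8
time: 22.5
tool_pos: [488.3, 416.3, 102.4]
tcp_rot: [-179.9, -0.1, 179.2]
ft_force: [-0.1, 0.8, -0.0]
finger_gap: 37.4
grip_force: 40.7
[488.4300218  416.44729102 102.78389786]
```

View pics/w9.png

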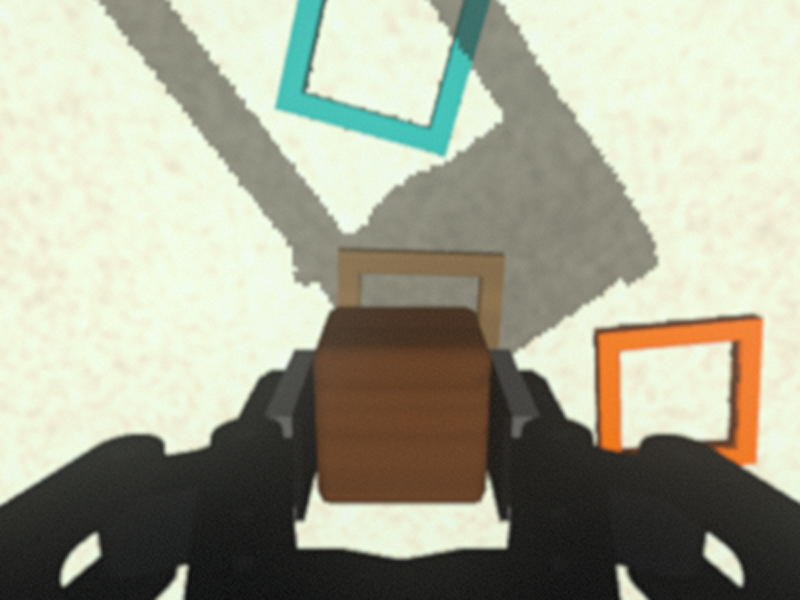

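w9: the box is held square, with its top face centred at (402,422). The plain frame's near-edge corners are at (338,249) and (504,255); orange and turquoise are well apart.

```bash
cat >> h.py <<'E'
def held(uv,ztop):
    "held block's top-face centre in world xy offset from TCP, ztop=block top minus TCP z"
    p=pose()[1]; q=unproj([uv],p[2]+ztop,"wrist")[0]; return (q-p)[:2]
E
python3 - <<'E'
from h import *
import pickle; e=pickle.load(open("w9.pkl","rb"))
P=lambda a,b:(a/2+119.75,b/2+59.75)
k=unproj([P(338,249),P(504,255)],8,e=e); d=k[1]-k[0]; L=np.linalg.norm(d); d/=L; n=np.array([d[1],-d[0],0])
c=(k[0]+k[1])/2+37*n; print(k.round(1),L,c,"ang",np.degrees(np.arctan2(d[1],d[0])))
o=held(P(402,422),54.2); print("held off",o)
c=c[:2]*.7+.3*np.array([521.7,420.5]); print(c)
go(*(c-o),-10,180-1,360)
E
```

```text
[[481.9 388.5   8. ]
 [485.6 461.1   8. ]] 72.72231361951815 [520.71149149 422.85469855   8.        ] ang 87.03232925511504
held off [-1.52472174 -0.01136775]
[521.00804404 422.14828899]
tool now [488.4 416.4 102.8] yaw 179.15 shift [-0.034   0.0062  0.1128] per row x3 [-0.0113  0.0021  0.0376] turn(tool z) 0.15 others +-360
```

```bash
python3 -m handwheel '[[-0.017,0.003,0,1],[-0.017,0.003,0,0],[0,0,0.03,0],[0,0,0.04,0],[0,0,0.03,0],[0,0,0.01,0],[0,0,0.002,0],[0,0,0,0],[0,0,0,0]]'
python3 -c "
from h import *
go(522.5,422.1,-22.2,178,360)"
```

```text
time: 23.45
tool_pos: [524.4, 423.1, -5.9]
tcp_rot: [179.9, 0.2, 178.0]
ft_force: [0.0, 0.4, -1.4]
finger_gap: 37.2
grip_force: 40.8
tool now [524.4 423.1  -5.9] yaw 178.05 shift [ 0.0019 -0.0011  0.0163] per row x1 [ 0.0019 -0.0011  0.0163] turn(tool z) 0.05 others +-360
```

```bash
python3 -m handwheel '[[0.0015,-0.001,0.005,0],[0,0,0.004,0],[0,0,0.003,0],[0,0,0.002,0],[0,0,0.001,0],[0,0,0,0],[0,0,0,0]]'
```

```text
time: 24.15
tool_pos: [521.1, 420.9, -22.2]
tcp_rot: [-180.0, -0.0, 178.0]
ft_force: [-6.7, -4.2, 12.4]
finger_gap: 37.5
grip_force: 42.3
```

```bash
python3 -m handwheel '[[0,0,0,0],[0,0,0,0],[0,0,0,0],[0,0,0,0]]' 0.0854
python3 -m handwheel '[[0,0,-0.02,0],[0,0,-0.05,0],[0,0,-0.05,0],[0.02,0,-0.04,0],[0,0,0,0],[0,0,0,0]]'
cat >> h.py <<'E'
def blobs(im,z,e,kind,amin=300):
    "segment by hue: brown blocks or tan frames; world min-area rectangles at height z"
    b=cv2.GaussianBlur(im,(3,3),0); hsv=cv2.cvtColor(b,cv2.COLOR_RGB2HSV)
    lo,hi=((0,140,25),(14,255,255)) if kind=="block" else ((13,95,60),(24,255,255))
    m=cv2.inRange(hsv,lo,hi); m=cv2.morphologyEx(m,cv2.MORPH_OPEN,np.ones((3,3)))
    cs,_=cv2.findContours(m,cv2.RETR_EXTERNAL,cv2.CHAIN_APPROX_NONE)
    for c in cs:
        if cv2.contourArea(c)<amin: continue
        x,y,w,h=cv2.boundingRect(c)
        W=unproj(c.reshape(-1,2),z,e=e)[:,:2].astype(np.float32); (cx,cy),s,a=cv2.minAreaRect(W)
        print(kind,"px",(x,y,w,h),"world",(round(cx,1),round(cy,1)),"size",np.round(s,1),"ang",round(a,1))
    return m
E
python3 - <<'E'
from h import *
e=ext("wrist"); im=r.snapshot("wrist"); cv2.imwrite("pics/w10.png",im[:,:,::-1])
blobs(im,32,e,"block"); blobs(im,8,e,"frame")
for q in ((200,320),(220,320),(240,320)): print(im[q])
go(400,152,140,192,360)
E
```

```text
time: 24.55
tool_pos: [521.1, 420.9, -24.0]
tcp_rot: [-180.0, -0.0, 178.0]
ft_force: [1.1, 0.9, 0.4]
finger_gap: 85.2
grip_force: 0.0
time: 25.15
tool_pos: [501.9, 422.5, 138.4]
tcp_rot: [179.9, 0.2, 178.1]
ft_force: [0.1, -0.6, -0.4]
finger_gap: 85.6
grip_force: 0.0
block px (402, 191, 74, 73) world (545.8, 534.0) size [67.9 67.3] ang 5.1
block px (0, 98, 64, 105) world (460.9, 156.1) size [84.2 56.1] ang 9.7
frame px (25, 289, 91, 40) world (634.8, 146.1) size [95.6 47.5] ang 88.7
frame px (403, 196, 48, 39) world (531.2, 521.7) size [30.6 57.2] ang 42.3
frame px (286, 165, 72, 68) world (520.1, 422.9) size [71.4 69.8] ang 88.0
frame px (0, 100, 60, 102) world (466.6, 145.6) size [55.  97.6] ang 73.2
[74 51 35]
[70 50 35]
[156 162 148]
tool now [501.1 421.6 136.2] yaw 178.04 shift [ 0.0918 -0.2729 -0.0038] per row x6 [ 0.0153 -0.0455 -0.0006] turn(tool z) -13.96 others +-360
```

```bash
sed -i 's/(0,140,25)/(0,115,25)/' h.py
python3 -m handwheel '[[0.0153,-0.045,0,0],[0.0153,-0.046,0,0],[0.0153,-0.046,0,0],[0.0153,-0.046,0,0],[0.0153,-0.046,0,0],[0.0153,-0.046,0,0],[0,0,0,-7],[0,0,0,-7],[0,0,0,0],[0,0,0,0]]'
python3 - <<'E'
from h import *
im=cv2.imread("pics/w10.png")[:,:,::-1].copy()
print("box sat",cv2.cvtColor(im,cv2.COLOR_RGB2HSV)[190:235:8,318])
for i in(0,1):
  e=ext("wrist"); im=r.snapshot("wrist")
  blobs(im,32,e,"block",800)
cv2.imwrite("pics/w11.png",im[:,:,::-1])
go(461,152,8,191,360)
E
```

```text
time: 26.2
tool_pos: [399.3, 149.7, 135.1]
tcp_rot: [-180.0, -0.1, -168.2]
ft_force: [0.1, 0.2, 0.1]
finger_gap: 85.5
grip_force: 0.0
box sat [[ 13 129  67]
 [ 15 135  70]
 [ 13 131  74]
 [ 11 126  75]
 [ 14 127  70]
 [ 17  95  89]]
block px (280, 205, 59, 85) world (458.8, 150.8) size [86.7 54.8] ang 11.4
block px (0, 129, 42, 124) world (461.5, -114.5) size [ 35.  121.7] ang 87.2
block px (280, 205, 59, 85) world (459.0, 150.9) size [86.6 54.9] ang 11.2
block px (0, 129, 43, 123) world (461.2, -114.0) size [ 36.1 121.2] ang 87.2
tool now [399.6 150.1 135.5] yaw -168.11 shift [-0.0605 -0.0108  0.1275] per row x3 [-0.0202 -0.0036  0.0425] turn(tool z) 0.89 others +-360
```

```bash
python3 -m handwheel '[[-0.03,-0.0057,0,0],[-0.0295,-0.005,0,0.6],[0,0,0.04,0],[0,0,0.04,0],[0,0,0.03,0],[0,0,0.02,0],[0,0,0.015,0],[0,0,0.01,0],[0,0,0,0],[0,0,0,0]]'
python3 -c "
from h import *
go(460,151.3,-26,191.3,360)"
```

```text
time: 27.3
tool_pos: [460.7, 152.2, -18.3]
tcp_rot: [-180.0, 0.0, -168.6]
ft_force: [-0.3, 0.1, 0.1]
finger_gap: 85.3
grip_force: 0.0
tool now [460.7 152.2 -18.3] yaw -168.59 shift [ 0.0009 -0.0007  0.0077] per row x1 [ 0.0009 -0.0007  0.0077] turn(tool z) 0.11 others +-360
```

```bash
python3 -m handwheel '[[0.0009,-0.0007,0.004,0],[0,0,0.0035,0],[0,0,0,0]]'
python3 -m handwheel '[[0,0,0,0],[0,0,0,0],[0,0,0,0],[0,0,0,0],[0,0,0,0]]' 0.03 45
```

```text
time: 27.6
tool_pos: [459.6, 151.0, -26.2]
tcp_rot: [-180.0, -0.0, -168.6]
ft_force: [0.3, 0.0, 0.7]
finger_gap: 85.4
grip_force: 0.0
time: 28.1
tool_pos: [460.2, 151.1, -25.7]
tcp_rot: [-180.0, 0.0, -168.6]
ft_force: [-0.4, -0.3, 5.1]
finger_gap: 57.4
grip_force: 49.1
```

```bash
python3 -m handwheel '[[0,0,-0.02,0],[0,0,-0.04,0],[0,0,-0.04,0],[0,0,-0.03,0],[0,0,0,0],[0,0,0,0]]'
python3 -c "
from h import *
go(650,138,100,179,360)"
```

```text
time: 28.7
tool_pos: [460.0, 151.2, 104.1]
tcp_rot: [180.0, 0.1, -168.6]
ft_force: [-0.8, 0.7, -2.4]
finger_gap: 57.5
grip_force: 48.6
tool now [460.  151.2 104.1] yaw -168.57 shift [-0.1836 -0.0505  0.0041] per row x4 [-0.0459 -0.0126  0.001 ] turn(tool z) 12.43 others +-360
```

```bash
python3 -c "
from h import *
go(690,255,104,179,360)"
```

```text
tool now [460.  151.2 104.1] yaw -168.57 shift [-2.46e-01  5.62e-02  1.00e-04] per row x5 [-0.0492  0.0112  0.    ] turn(tool z) 12.43 others +-360
```

```bash
python3 -m handwheel '[[-0.03,0.008,0,0],[-0.044,0.01,0,0],[-0.044,0.01,0,0],[-0.044,0.01,0,0],[-0.044,0.01,0,0],[-0.04,0.008,0,0],[0,0,0,6.2],[0,0,0,6.2],[0,0,0,0],[0,0,0,0]]'
python3 - <<'E'
from h import *
r.sense()
for i in(0,1):
  e=ext("wrist"); im=r.snapshot("wrist")
  blobs(im,8,e,"frame",400)
cv2.imwrite("pics/w12.png",im[:,:,::-1])
P=pose()[1]; print(P)
m=blobs(im,P[2]+58,e,"block",1000)
import pickle; pickle.dump(e,open("w12.pkl","wb"))
E
```

```text
time: 29.7
tool_pos: [688.5, 254.4, 101.5]
tcp_rot: [-179.9, -0.2, 179.2]
ft_force: [0.1, -0.1, -0.5]
finger_gap: 56.9
grip_force: 48.5
frame px (4, 120, 47, 43) world (642.2, 9.8) size [37.  34.6] ang 89.4
frame px (128, 106, 265, 232) world (727.0, 206.3) size [222.7 219.5] ang 88.7
frame px (488, 0, 101, 26) world (551.6, 420.5) size [73.6 16.8] ang 88.8
frame px (5, 120, 46, 43) world (642.0, 9.8) size [36.2 35.3] ang 74.7
frame px (128, 106, 265, 232) world (727.7, 206.2) size [222.7 220.6] ang 88.7
frame px (488, 0, 100, 26) world (551.8, 420.4) size [73.5 16.9] ang 88.7
[689.07565608 254.50482329 103.04805959]
block px (248, 170, 146, 172) world (680.9, 254.3) size [74.  55.6] ang 0.1
```

```bash
python3 - <<'E'
from h import *
import pickle; e=pickle.load(open("w12.pkl","rb")); im=cv2.imread("pics/w12.png")[:,:,::-1].copy()
im2=im.copy(); im2[:,236:]=0; blobs(im2,8,e,"frame",200)
hsv=cv2.cvtColor(cv2.GaussianBlur(im,(3,3),0),cv2.COLOR_RGB2HSV); m=cv2.inRange(hsv,(13,95,60),(24,255,255))
for y in range(100,260,8): print(y,"".join("#" if v else "." for v in m[y,110:270:2]))
E
```

```text
frame px (5, 120, 46, 43) world (642.0, 9.8) size [36.2 35.3] ang 74.7
frame px (215, 107, 21, 44) world (633.8, 175.5) size [16.4 35.3] ang 85.1
frame px (157, 106, 31, 10) world (619.1, 133.1) size [24.8  7.1] ang 89.3
frame px (128, 106, 108, 138) world (676.0, 136.5) size [ 80.9 120.4] ang 88.7
100 ................................................................................
108 .........########..#....######.########.....###.....##############..............
116 ..........########....................................############..............
124 ...........#####.............................................#####..............
132 ...........######.............................................#####.............
140 ............######............................................#####.............
148 ............######............................................#####.............
156 .............#####............................................#####.............
164 .............######...........................................#####.............
172 ..............######...........
[... 199 characters left out ...]
...#################
196 ................#####..........................................#########.#######
204 ................#####...........................................#########.######
212 .................#####..........................................################
220 .................######.........................................################
228 ..................#####.........................................################
236 ...................###################################################.#####.##.
244 ................................................................#......#########
252 .......................................................................#########
```

```bash
python3 - <<'E'
from h import *
import pickle; e=pickle.load(open("w12.pkl","rb")); im=cv2.imread("pics/w12.png")[:,:,::-1].copy()
k=unproj([(127.5,105.5),(241,105.5),(249,241.5),(148,241.5)],8,e=e);print(k.round(1),k.mean(0))
for i,j in((0,1),(3,2),(1,2),(0,3)): d=k[j]-k[i]; print(np.linalg.norm(d).round(1),np.degrees(np.arctan2(d[1],d[0])).round(1))
# held block: back edge of the top face
hsv=cv2.cvtColor(im,cv2.COLOR_RGB2HSV)
print([(y,im[y,320].tolist()) for y in range(150,360,8)])
go(676.0,140,-24.5,178.7,360)
E
```

```text
[[614.7  97.7   8. ]
 [615.8 190.2   8. ]
 [735.5 188.    8. ]
 [734.1  95.7   8. ]] [675.02399081 142.89801866   8.        ]
92.6 89.3
92.3 89.1
119.7 -1.1
119.4 -0.9
[(150, [123, 121, 108]), (158, [117, 114, 103]), (166, [70, 62, 51]), (174, [62, 45, 31]), (182, [92, 61, 39]), (190, [78, 51, 32]), (198, [81, 51, 30]), (206, [83, 52, 31]), (214, [82, 51, 29]), (222, [81, 51, 26]), (230, [80, 49, 25]), (238, [81, 50, 29]), (246, [81, 49, 28]), (254, [80, 49, 27]), (262, [80, 50, 28]), (270, [81, 49, 26]), (278, [79, 47, 23]), (286, [80, 50, 28]), (294, [80, 50, 24]), (302, [79, 47, 25]), (310, [80, 50, 24]), (318, [78, 47, 24]), (326, [79, 47, 25]), (334, [79, 46, 25]), (342, [17, 15, 13]), (350, [18, 17, 18]), (358, [21, 16, 18])]
tool now [689.1 254.5 103. ] yaw 179.17 shift [ 0.0114 -0.1147  0.1275] per row x3 [ 0.0038 -0.0382  0.0425] turn(tool z) 0.47 others +-360
```

```bash
python3 -m handwheel '[[0.0047,-0.03,0,0],[0.0047,-0.042,0,0],[0.0047,-0.0404,0,0],[0,0,0.03,0],[0,0,0.04,0],[0,0,0.03,0],[0,0,0.01,0],[0,0,0,0],[0,0,0,0]]'
python3 -c "
from h import *
go(673.3,142.3,-25.7,179,360)"
```

```text
time: 30.7
tool_pos: [675.0, 142.9, -4.1]
tcp_rot: [180.0, 0.1, 179.1]
ft_force: [0.1, -0.8, -0.3]
finger_gap: 57.2
grip_force: 48.5
tool now [675.  142.9  -4.1] yaw 179.07 shift [ 0.0017 -0.0006  0.0216] per row x1 [ 0.0017 -0.0006  0.0216] turn(tool z) 0.07 others +-360
```

```bash
python3 -m handwheel '[[0.0015,-0.0005,0.008,0],[0,0,0.005,0],[0,0,0.003,0],[0,0,0.002,0],[0,0,0.002,0],[0,0,0,0],[0,0,0,0]]'
```

```text
time: 31.4
tool_pos: [672.4, 142.1, -25.6]
tcp_rot: [-180.0, 0.0, 179.0]
ft_force: [-2.8, -0.6, 3.4]
finger_gap: 57.1
grip_force: 49.1
```

```bash
python3 -m handwheel '[[0,0,0.0003,0],[0,0,0,0],[0,0,0,0],[0,0,0,0],[0,0,0,0]]' 0.0854
python3 -m handwheel '[[0,0,-0.02,0],[0,0,-0.05,0],[0,0,-0.05,0],[0.02,0,-0.04,0],[0,0,0,0],[0,0,0,0]]'
python3 - <<'E'
from h import *
e=ext("wrist"); im=r.snapshot("wrist"); cv2.imwrite("pics/w13.png",im[:,:,::-1])
blobs(im,32,e,"block",400); blobs(im,8,e,"frame",400)
go(410,-132,140,163.3,360)
E
```

```text
time: 31.9
tool_pos: [672.2, 142.1, -26.5]
tcp_rot: [-180.0, -0.0, 179.0]
ft_force: [-0.6, -0.9, 0.3]
finger_gap: 85.5
grip_force: 0.0
time: 32.5
tool_pos: [653.3, 142.7, 135.9]
tcp_rot: [180.0, 0.2, 179.0]
ft_force: [-0.2, -0.5, -0.9]
finger_gap: 85.2
grip_force: 0.0
block px (291, 161, 60, 90) world (671.7, 142.1) size [54.5 86.2] ang 88.2
frame px (163, 155, 37, 35) world (641.0, 7.4) size [35.5 33.5] ang 89.0
frame px (272, 142, 96, 118) world (675.0, 140.9) size [ 91.3 120.7] ang 88.4
frame px (0, 105, 45, 163) world (655.9, -151.2) size [ 43.9 162.7] ang 76.3
frame px (588, 0, 52, 73) world (529.4, 405.9) size [45.8 56.5] ang 88.5
tool now [652.2 142.4 133.6] yaw 179.03 shift [ 0.2375 -0.2785 -0.0064] per row x6 [ 0.0396 -0.0464 -0.0011] turn(tool z) 15.73 others +-360
```

```bash
python3 -m handwheel '[[0.0297,-0.0348,0,0],[0.0297,-0.0348,0,0],[0.0297,-0.0348,0,0],[0.0297,-0.0348,0,0],[0.0297,-0.0348,0,0],[0.0297,-0.0348,0,0],[0.0297,-0.0348,0,0],[0.0297,-0.0348,0,0],[0,0,0,8],[0,0,0,7.7]]'
python3 -m handwheel '[[0,0,0,0],[0,0,0,0],[0,0,0,0]]'
python3 - <<'E'
from h import *
e=ext("wrist"); im=r.snapshot("wrist"); cv2.imwrite("pics/w14.png",im[:,:,::-1])
blobs(im,32,e,"block",400); blobs(im,8,e,"frame",400)
go(464,-132.4,-23.5,163.3,360)
E
```

```text
time: 33.55
tool_pos: [408.0, -132.8, 131.6]
tcp_rot: [180.0, -0.2, 162.8]
ft_force: [-0.3, 0.8, -0.3]
finger_gap: 85.4
grip_force: 0.0
time: 33.85
tool_pos: [409.6, -131.4, 132.8]
tcp_rot: [180.0, -0.1, 163.5]
ft_force: [-0.0, 0.7, 0.9]
finger_gap: 85.5
grip_force: 0.0
block px (599, 309, 41, 50) world (638.9, 127.9) size [69.7 33. ] ang 29.0
block px (316, 174, 43, 128) world (461.8, -131.2) size [ 37.8 127.9] ang 71.8
block px (460, 131, 37, 38) world (413.5, 8.5) size [27.  32.7] ang 60.6
frame px (616, 319, 24, 27) world (667.0, 144.9) size [24.2 32.7] ang 87.7
frame px (90, 290, 45, 19) world (468.4, -381.1) size [46.7 21.3] ang 68.9
frame px (576, 287, 64, 22) world (616.6, 126.7) size [64.8 11.3] ang 89.2
frame px (315, 254, 41, 48) world (511.6, -146.0) size [41.4 55. ] ang 72.8
frame px (458, 130, 41, 39) world (419.0, 18.9) size [34.1 36.6] ang 59.9
tool now [ 409.8 -131.5  133. ] yaw 163.51 shift [-0.0522  0.0145  0.1565] per row x4 [-0.0131  0.0036  0.0391] turn(tool z) 0.21 others +-360
```

```bash
python3 -m handwheel '[[-0.025,0.0075,0,0],[-0.0255,0.0075,0,1.2],[0,0,0.04,0],[0,0,0.04,0],[0,0,0.03,0],[0,0,0.02,0],[0,0,0.015,0],[0,0,0,0],[0,0,0,0]]'
python3 -c "
from h import *
go(462.5,-131.5,-23.5,162.3,360)"
```

```text
time: 34.8
tool_pos: [462.6, -131.7, -11.4]
tcp_rot: [180.0, -0.0, 162.2]
ft_force: [0.2, 0.8, -0.0]
finger_gap: 85.5
grip_force: 0.0
tool now [ 462.6 -131.7  -11.4] yaw 162.21 shift [0.0001 0.0002 0.0121] per row x1 [0.0001 0.0002 0.0121] turn(tool z) -0.09 others +-360
```

```bash
python3 -m handwheel '[[0,0,0.006,0],[0,0,0.004,0],[0,0,0.002,0],[0,0,0,0]]'
python3 -m handwheel '[[0,0,0,0],[0,0,0,0],[0,0,0,0],[0,0,0,0],[0,0,0,0],[0,0,0,0]]' 0.02 50
python3 -m handwheel '[[0,0,-0.02,0],[0,0,-0.04,0],[0,0,-0.04,0],[0,0,-0.03,0],[0,0,0,0],[0,0,0,0]]'
python3 -c "
from h import *
go(665,-290,105,167,360)"
```

```text
time: 35.2
tool_pos: [462.5, -132.0, -23.5]
tcp_rot: [180.0, -0.0, 162.1]
ft_force: [0.3, 0.6, -0.6]
finger_gap: 85.6
grip_force: 0.0
time: 35.8
tool_pos: [463.0, -132.2, -23.0]
tcp_rot: [-180.0, 0.0, 162.1]
ft_force: [0.0, -0.5, 4.3]
finger_gap: 39.1
grip_force: 51.5
time: 36.4
tool_pos: [462.9, -132.1, 106.7]
tcp_rot: [-180.0, 0.1, 162.1]
ft_force: [-0.6, 0.4, -1.5]
finger_gap: 39.1
grip_force: 51.0
tool now [ 462.9 -132.1  106.7] yaw 162.13 shift [-0.2408 -0.0883  0.0017] per row x5 [-0.0482 -0.0177  0.0003] turn(tool z) -4.87 others +-360
```

```bash
python3 -m handwheel '[[-0.03,-0.011,0,0],[-0.0422,-0.0155,0,0],[-0.0422,-0.0155,0,0],[-0.0422,-0.0155,0,0],[-0.0422,-0.0155,0,0],[-0.0422,-0.0155,0,-4.9],[0,0,0,0],[0,0,0,0],[0,0,0,0]]'
python3 - <<'E'
from h import *
e=ext("wrist"); im=r.snapshot("wrist"); cv2.imwrite("pics/w15.png",im[:,:,::-1]); print(pose())
import pickle; pickle.dump(e,open("w15.pkl","wb"))
im2=im.copy(); im2[:,240:380][150:]=0; blobs(im2,8,e,"frame",300)
hsv=cv2.cvtColor(cv2.GaussianBlur(im,(3,3),0),cv2.COLOR_RGB2HSV); m=cv2.inRange(hsv,(12,85,50),(25,255,255))
for y in range(50,290,8): print(y,"".join("#" if v else "." for v in m[y,340:560:2]))
print([(y,im[y,320].tolist()) for y in range(100,220,6)])
E
```

```text
time: 37.3
tool_pos: [663.5, -289.1, 104.8]
tcp_rot: [179.9, -0.2, 167.0]
ft_force: [-0.4, 0.3, -1.1]
finger_gap: 39.1
grip_force: 51.0
(array([[-9.74461320e-01,  2.24552441e-01, -1.15635837e-03],
       [ 2.24551640e-01,  9.74461876e-01,  7.83417252e-04],
       [ 1.30274540e-03,  5.03747642e-04, -9.99999025e-01]]), array([ 663.81223307, -289.16463396,  106.07566763]))
frame px (0, 328, 60, 49) world (753.3, -617.3) size [40.4 75.7] ang 18.8
frame px (278, 118, 79, 32) world (614.7, -280.9) size [66.5 25.7] ang 77.0
frame px (433, 46, 78, 192) world (656.6, -157.3) size [ 45.7 161.6] ang 76.2
frame px (402, 45, 53, 194) world (648.1, -195.3) size [ 31.1 163. ] ang 74.8
frame px (108, 0, 125, 104) world (520.3, -378.5) size [93.1 76.7] ang 67.1
50 ......................................################################################........................
58 ......................................#######....##########........#........#########.........................
66 .....................................######...................................#######.........................
74 
[... 2832 characters left out ...]
...................................
274 ##############................................................................................................
282 ##############................................................................................................
[(100, [118, 116, 104]), (106, [114, 113, 101]), (112, [120, 117, 105]), (118, [131, 93, 66]), (124, [160, 104, 63]), (130, [159, 101, 59]), (136, [98, 69, 47]), (142, [89, 62, 43]), (148, [87, 61, 41]), (154, [86, 60, 39]), (160, [86, 56, 36]), (166, [84, 57, 35]), (172, [86, 59, 36]), (178, [85, 58, 37]), (184, [83, 55, 33]), (190, [82, 52, 32]), (196, [84, 55, 34]), (202, [81, 52, 30]), (208, [82, 53, 31]), (214, [80, 50, 29])]
```

```bash
python3 - <<'E'
from h import *
import pickle; e=pickle.load(open("w15.pkl","rb")); im=cv2.imread("pics/w15.png")[:,:,::-1].copy()
hsv=cv2.cvtColor(cv2.GaussianBlur(im,(3,3),0),cv2.COLOR_RGB2HSV); m=cv2.inRange(hsv,(12,85,50),(25,255,255)); m[:,:392]=0; m[:,540:]=0; m[260:]=0; m[:40]=0
m=cv2.morphologyEx(m,cv2.MORPH_OPEN,np.ones((3,3)))
ys,xs=np.nonzero(m); print(xs.min(),xs.max(),ys.min(),ys.max())
W=unproj(np.c_[xs,ys],8,e=e)[:,:2].astype(np.float32); print(cv2.minAreaRect(W))
# held knife: front tip of top face; top is 55 above TCP
p=np.array([663.8,-289.2,106.1]); ps=np.radians(167); ax=np.array([np.cos(ps),np.sin(ps)])
for y in(130,133,136): q=unproj([(320.5,y)],p[2]+55,e=e)[0]; print(y,(q-p)[:2]@ax)
go(652,-168,-10,166,360)
E
```

```text
401 511 45 238
((653.3778686523438, -171.79220581054688), (75.85003662109375, 163.3900909423828), 76.53327178955078)
130 59.63184171347549
133 58.555081714853536
136 57.47304823755217
tool now [ 663.8 -289.2  106.1] yaw 167.02 shift [0.0387 0.1154 0.1161] per row x3 [0.0129 0.0385 0.0387] turn(tool z) 1.02 others +-360
```

```bash
python3 -m handwheel '[[0.012,0.034,0,0],[0.013,0.04,0,0],[0.0139,0.0396,0,0.5],[0,0,0.03,0],[0,0,0.04,0],[0,0,0.03,0],[0,0,0.01,0],[0,0,0,0],[0,0,0,0]]'
python3 -c "
from h import *
go(651.5,-169.7,-23,166.5,360)"
```

```text
time: 38.25
tool_pos: [653.6, -171.1, -1.0]
tcp_rot: [-180.0, 0.2, 166.5]
ft_force: [0.1, -0.9, -0.4]
finger_gap: 39.0
grip_force: 50.9
tool now [ 653.6 -171.1   -1. ] yaw 166.53 shift [0.0023 0.0009 0.022 ] per row x1 [0.0023 0.0009 0.022 ] turn(tool z) 0.03 others +-360
```

```bash
python3 -m handwheel '[[0.0015,0.0008,0.008,0],[0,0,0.005,0],[0,0,0.003,0],[0,0,0.002,0],[0,0,0.002,0],[0,0,0,0],[0,0,0,0]]'
```

```text
time: 38.95
tool_pos: [651.2, -169.7, -23.0]
tcp_rot: [-180.0, 0.0, 166.5]
ft_force: [-2.7, 1.1, 4.3]
finger_gap: 39.2
grip_force: 51.4
```

Same height as at pick-up, with light contact. I release, back off and check.

```bash
python3 -m handwheel '[[0,0,0.0003,0],[0,0,0,0],[0,0,0,0],[0,0,0,0],[0,0,0,0]]' 0.0854
python3 -m handwheel '[[0,0,-0.02,0],[0,0,-0.05,0],[0,0,-0.05,0],[0.02,0,-0.04,0],[0.04,0,-0.04,0],[0,0,0,0],[0,0,0,0]]'
python3 - <<'E'
from h import *
e=ext("wrist"); im=r.snapshot("wrist"); cv2.imwrite("pics/w16.png",im[:,:,::-1])
blobs(im,32,e,"block",400); blobs(im,8,e,"frame",400)
hsv=cv2.cvtColor(cv2.GaussianBlur(im,(3,3),0),cv2.COLOR_RGB2HSV); m=cv2.inRange(hsv,(12,80,50),(25,255,255)); b=cv2.inRange(hsv,(0,115,25),(12,255,255))
for y in range(130,310,7): print(y,"".join("B" if w else "#" if v else "." for v,w in zip(m[y,250:390:2],b[y,250:390:2])))
E
```

```text
time: 39.45
tool_pos: [651.2, -169.7, -23.8]
tcp_rot: [-180.0, 0.0, 166.5]
ft_force: [0.7, -0.3, -0.7]
finger_gap: 85.1
grip_force: 0.0
time: 40.15
tool_pos: [598.0, -157.0, 173.7]
tcp_rot: [-180.0, 0.2, 166.5]
ft_force: [-0.8, -0.4, -0.6]
finger_gap: 85.4
grip_force: 0.0
block px (303, 170, 36, 113) world (650.3, -169.4) size [ 37.4 127.2] ang 76.8
block px (586, 136, 54, 90) world (671.7, 132.0) size [88.6 51.2] ang 1.3
block px (59, 121, 60, 56) world (514.5, -373.6) size [57.3 54.3] ang 76.5
frame px (454, 163, 33, 32) world (640.2, 1.6) size [35.1 34.7] ang 35.4
frame px (287, 152, 68, 135) world (652.2, -170.1) size [ 72.9 161.8] ang 76.5
frame px (555, 121, 85, 117) world (674.7, 137.5) size [ 91.4 122.1] ang 88.5
frame px (57, 94, 93, 99) world (512.8, -374.3) size [93.6 90.7] ang 67.0
130 ......................................................................
137 ......................................................................
144 ......................................................................
151 ..................................#..##..#...##..##...............
[... 954 characters left out ...]
...####..................
249 ....................####...#####BB##B########...####..................
256 ....................####...##################...###...................
263 ....................####...##################...###...................
270 ....................####...###B########B#B##....###...................
277 ....................####....############B##....####...................
284 .....................###...########################...................
291 ......................................................................
298 ......................................................................
305 ......................................................................
```

```bash
python3 -m handwheel '[[0.045,0,-0.015,0],[0.045,0,-0.015,0],[0.045,0,-0.015,0],[0.045,0,-0.015,0],[0.02,0,-0.015,0],[0,0,0,0],[0,0,0,0],[0,0,0,0]]'
python3 - <<'E'
from h import *
s=r.snapshot("scene"); t=r.snapshot("top")
a=cv2.resize(s[130:330,90:490],(800,400),interpolation=2)
b=np.hstack([cv2.resize(t[y-28:y+28,x-56:x+56],(400,200),interpolation=2) for x,y in((206,211),(326,230))])
cv2.imwrite("pics/fin.png",np.clip(np.vstack([a,b])[:,:,::-1]*1.3,0,255).astype(np.uint8))
E
```

```text
time: 41.0
tool_pos: [403.0, -110.1, 245.0]
tcp_rot: [180.0, -0.2, 166.5]
ft_force: [-0.1, -0.7, -0.6]
finger_gap: 85.3
grip_force: 0.0
```

View pics/fin.png

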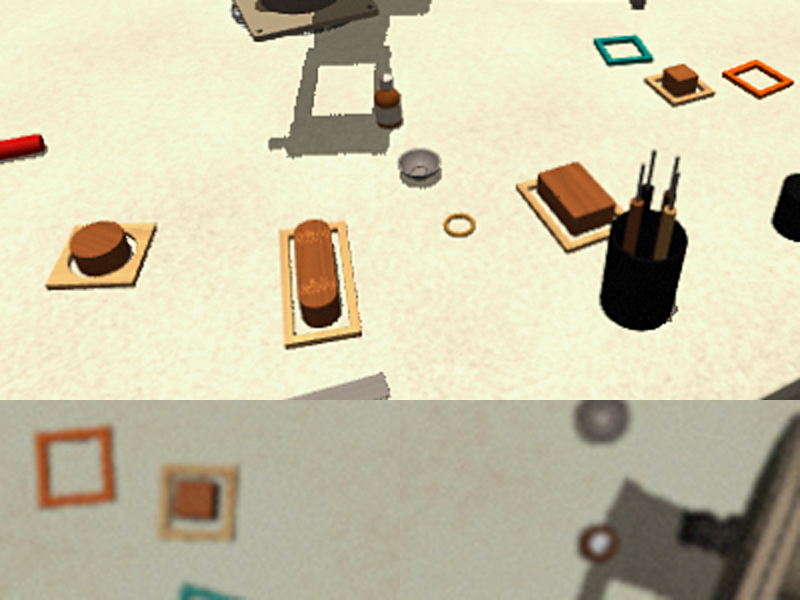

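The final picture shows the coin (100,250), knife (318,275), card (577,195) and box (680,82) formers each lying flat in its own frame. The bottle stands where it was (387,105) and the decoys are empty.

```bash
python3 -c "
from bench import r
print(r.hand_in())"
```

```text
the job is handed in; nothing more can be done
None
```

Job handed in at about 41 s: by the camera check, all four formers lie flat and roughly centred in their own frames, each set down rather than dropped, with the bottle still standing; no verdict came back.

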